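# Swing a shelf rail into line on the packing-desk jig

## Task

Bring the V-shaped end of the loose shelf rail up against the upright post of the jig while the rail still lies askew, then keep it pressed there with about 8 N while you swing the other end round past the sprung roller until the rail lies in line, flat against the stop block with the roller snapped in behind it; then let go. Feel your way: never push the rail against the post or the stop with more than 20 N, keep it flat on the board, and leave the tape roll, carton and mug where they are.

Things in the scene. Friction and masses are not known exactly. Their poses are not given: they have to be found in the camera images.
- jig: Plywood board screwed to the desk, 300 (its x) by 400 (its y) by 12 mm thick; origin at the centre of its underside, z up. Carries post, stop block and roller catch. The finished rail lies at jig x = +80 mm, origin at jig (80, -4 to -8) mm, its yaw equal to the jig's. The catch housing, 34 x 40 x 34 mm high, stands at jig (53, -180) mm.
- post: Upright fixed steel post, 20 mm diameter, 40 mm high above the board; origin on its axis at the board's top face (jig (80, 135, 12) mm).
- stop: Fixed dark steel stop block, 14 mm (x) by 30 mm (y), 30 mm high above the board. Origin at the bottom middle of its -x face (jig (94, -109, 12) mm), the face which the last 30 mm of the rail's +x side finally rests against.
- catch (a joint): Travel in m of the sprung roller catch: 0 = fully out, 0.016 = pushed right back (to jig -y). Spring: 4 N plus 0.45 N per mm, which adds to the load on the post. The passing rail pushes it back 6 to 10 mm and needs up to about 12 N sideways at its plain end; when the rail is home the roller comes back out by about 5 mm, to 0.0005 to 0.0045, and by itself presses the rail on post and stop.
- roller_axis (a point): Lower end of the axis of the catch's free-turning grey roller, 36 mm diameter, upright axis, from 8 to 30 mm above this point; this point is 2 mm above the board. When out it is at jig (53, -136) mm, in the path of the plain end.
- rail: Loose aluminium shelf rail, 0.25 to 0.5 kg, flat on the board: square tube 28 mm wide (x) and high, y = -120 (plain end) to +118 mm (V end). Origin mid-length on its underside, y along it to the V end, z up. It starts 20 to 45 degrees clockwise (seen from above) of the jig's y axis, the plain end on the jig's -x side, and is swung counter-clockwise. Drags with 2 to 6 N on the board.
- rail_seat (a point): Point at rail (0, 139, 0) mm. The V at the rail's +y end is a steel yoke on a screw thread, screwed out by an unknown 0 to 4 mm (it does not move): when both its arms touch the post, this point is that much short of the post's axis. Yoke: two plates 5 mm thick, 27 mm high, at 90 degrees, open to +y; screwed in, inner corner at rail y = 125, arms to y = 149, 52 mm over all.
- rail_tip (a point): Centre of the rail's plain end face (rail (0, -120, 14) mm).
- tape_roll: Bystander: cardboard-coloured tape roll lying flat, 104 mm diameter, 48 mm high; origin at the centre of its underside.
- small_carton: Bystander: taped carton 120 x 90 x 80 mm; origin at the centre of its underside.
- mug: Bystander: white mug, 80 mm diameter, 90 mm high; origin at the centre of its underside.

How it is judged:
By the outcome, as a careful person would: the job done as asked, in the order asked, and still so for the second after the job is handed in, with the robot touching nothing.
It also fails if it takes over 70 s, if anything falls off the work surface, if the arm or the gripper's body presses on something with over 40 N, if the wrist force passes 120 N, or if a joint passes its speed limit or range.

## Robot

A 6-joint arm with a two-finger parallel gripper is mounted at the origin on the work surface. World frame = base frame: x ahead of the robot, y to its left, z up, the work surface at z = 0. Lengths are in mm, angles in rad, forces in N, time in s.
With the tool pointing down it reaches from about 275 to 875 mm from the base axis. Payload 12.5 kg.
Tool frame: the origin (TCP) lies between the finger pads; the fingertips stand 14 mm ahead of it and the grasp point (between the pads) lies 5 mm behind it; z points along the fingers, y is the direction in which the jaws open and shut (so a half turn about z gives the same grasp; the last joint's range is limited). The gripper opens to 85 mm and grips with 20 to 120 N. Pads are 22 mm wide; open, the fingers measure 114 mm over their backs; the gripper's body (76 mm by 85 mm) begins 54 mm behind the grasp point. The pads swing forward as they close: fully open they stand 13 mm farther back than shut.
Start: joints at [-1.395, 0.351, 1.652, -0, 1.139, -0.085], TCP at [141.84, -531.381, 245.29] pointing down, gripper open.
Joint ranges: [-2.75, 2.75], [-0.79, 2.1], [0.01, 2.65], [-1.57, 4.71], [0.07, 3.14], [-2.87, 2.87]. Speed limits (rad/s): [2.22, 2.22, 2.79, 3.14, 3.14, 3.14].

## Interface

Orientations are given as a rotation vector (axis times angle).
In Python, from bench import * gives the robot as it stands. The module is installed in compiled form; this text tells all that it offers. Calls block until the motion is done:
- move_pose(position, orientation): joint-space move of the TCP to a pose.
- servo_line(position, frame=None, v=150): straight line of the TCP; frame=None keeps the orientation; v is the mean speed in mm/s.
- movej(angles): joint-space move.
- let_go() and gripper_close(f_grip=None): open the fingers fully, or close them until they stop; f_grip is the grip in N (None keeps the last).
- pause(seconds).
- ik(position, orientation): joint angles nearest the present ones, or None.
- state(): the state.
- read_camera(name): name is "scene" or "top" or "wrist"; returns the picture (480x640x3 uint8, red, green, blue); there is no depth.
- camera_info(name): a dict with "fx", "fy", "cx", "cy" (pixels), "extrinsics" (4x4, takes a point from world to camera coordinates). Camera axes: x right, y up, looking along -z (the intrinsics and any distortion apply to the point x, -y, -z); pixel columns grow to the right and rows downward; lengths in mm; the calibration is good to about 2 mm. A picture is of the moment at which its call begins: read the wrist's pose just before it. camera_info takes no time and is no camera call; for the wrist camera it gives the pose at the moment of the call.
A pose or a line that the arm cannot do raises IKError and nothing moves.
- hand_in(): hands the job in, once; it reports no verdict.
Trained networks look in the newest picture that a camera, given by its name, has taken for a name from the list of things; names that differ only in an ending like _2 or _b are one class to them, and where a whole thing is asked for, a point or a joint stands for the part that bears it (a point fixed in the world has none). Each returns a list of dicts, best first, with "conf" (0 to 1); they miss things now and then, are a little off and sometimes report something else, mostly with a low value. They report only what shows in the picture. A call takes as long as a camera call.
- find_in(camera, query): "at" ([x, y, z] in mm, in the coordinates of the camera as it stood for that picture, good to about 4 mm: the middle of the surface that is visible of it).
- silhouettes(camera, query): "pixels" (480x640 bool, what is visible of it).
The state is a dict: "clock": time; "qpos": joint angles; "joint_vel": joint speeds; "joint_efforts": joint torques, N m; "tool_pos": TCP position; "orientation": TCP orientation; "ft_force": force on the tool from outside, world axes, zero at the start; "moment": the same for the moment, N m; "grip_width": finger opening in mm.
Only numpy, scipy, OpenCV 4.12 (cv2) and the standard library are available. Lean on these libraries where they do the work, as an engineer would, in place of code of your own. Each camera call takes 0.05 s, during which the arm holds its last target. There are 200 camera calls.

## Working session

There is one attempt and no reset: what is moved stays moved. The work goes in short steps, each a Python script; the robot and the scene stay as the last script left them, time stands still between calls to the robot, and variables do not carry over. Pictures are saved under pics/ and viewed, about 8 in all and at most 12, crops included, and the job is handed in when it is done.

```bash
mkdir -p pics; ls; cat > h.py <<'E'
from bench import *
import numpy as np, cv2
def cam(name):
    c=camera_info(name); return c, np.array(c["extrinsics"])
def toworld(c,at):
    E=np.array(c["extrinsics"]); return (np.linalg.inv(E)@np.append(at,1))[:3]
def proj(c,P):
    P=np.atleast_2d(P); E=np.array(c["extrinsics"]); p=(E@np.c_[P,np.ones(len(P))].T).T
    return np.c_[c["fx"]*p[:,0]/-p[:,2]+c["cx"], c["fy"]*-p[:,1]/-p[:,2]+c["cy"]]
def back(c,uv,z):
    uv=np.atleast_2d(uv); E=np.array(c["extrinsics"]); R=E[:3,:3];o=-R.T@E[:3,3]
    d=np.c_[(uv[:,0]-c["cx"])/c["fx"],-(uv[:,1]-c["cy"])/c["fy"],-np.ones(len(uv))]@R
    return o+d*((z-o[2])/d[:,2])[:,None]
def save(n,im): cv2.imwrite("pics/"+n+".png",im[:,:,::-1])
E
cat > a.py <<'E'
from h import *
for n in ["top","scene"]:
    c=camera_info(n); im=read_camera(n); save(n+"1",im)
    print(n,{k:v for k,v in c.items()})
    for q in ["jig","post","stop","catch","roller_axis","rail","tape_roll","small_carton","mug"]:
        for d in find_in(n,q)[:2]: print(q,round(d["conf"],2),toworld(c,d["at"]).round(1))
print(state())
E
python3 a.py
```

```text
pics
top {'fx': 491.2262618202483, 'fy': 491.2262618202483, 'cx': 311.80690175130405, 'cy': 241.04003130270868, 'extrinsics': array([[ 2.43348211e-02, -9.99600702e-01,  1.43614848e-02,
         5.00727479e+00],
       [ 9.93574413e-01,  2.57714908e-02,  1.10207600e-01,
        -5.97930800e+02],
       [-1.10533712e-01,  1.15873216e-02,  9.93804826e-01,
        -1.00437470e+03],
       [ 0.00000000e+00,  0.00000000e+00,  0.00000000e+00,
         1.00000000e+00]])}
jig 0.77 [490.1  50.7  12.2]
post 0.5 [572.7 173.5  17.4]
stop 0.63 [583.8 -65.6  41.9]
catch 0.87 [535.8 -95.9  50.1]
catch 0.16 [491.5  50.3  12.6]
roller_axis 0.22 [535.7 -96.7  47.6]
rail 0.71 [479.2  18.8  39.8]
tape_roll 0.95 [563.8 351.7  49.2]
tape_roll 0.49 [479.6  19.6  45. ]
small_carton 0.94 [ 401.6 -252.    82.5]
scene {'fx': 527.2580393003936, 'fy': 527.2580393003936, 'cx': 324.0675499628864, 'cy': 246.2711058912083, 'extrinsics': array([[ 7.03280758e-01,  7.10596263e-01,  2.11925999e-02,
        -4.33256401e+02],
       [-4.74058986e-01,  4.46546688e-01,  7.58857123e-01,
         2.45133031e+02],
       [ 5.29
[... 557 characters left out ...]
 0.78 [721.8 122.3  58.2]
{'clock': 1.0, 'qpos': array([-1.39460780e+00,  3.50694507e-01,  1.65180927e+00, -6.45697416e-07,
        1.13910194e+00, -8.46169172e-02]), 'joint_vel': array([-0.00081535,  0.00101609, -0.00038757, -0.00065015,  0.00088161,
       -0.00098317]), 'joint_efforts': array([ 1.38450901e-03, -5.06024408e+01, -2.91645509e+01,  1.19191441e-04,
        7.61727060e-04, -2.87325236e-05]), 'tool_pos': array([ 141.83462945, -531.3776801 ,  245.28904063]), 'orientation': array([-3.11490633e+00, -4.08510873e-01,  1.85957015e-06]), 'ft_force': array([-0.1363593 , -0.4695308 ,  0.97356904]), 'moment': array([ 0.04802182,  0.00815793, -0.05117077]), 'grip_width': 85.37990632246095}
```

View pics/top1.png

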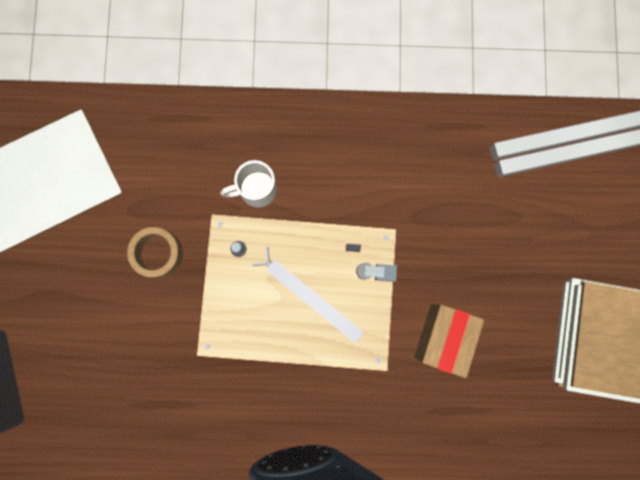

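View pics/scene1.png

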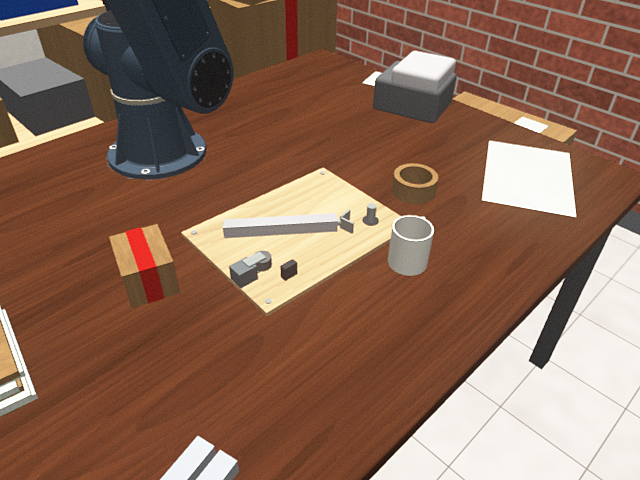

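Top picture: the board has corners at (212,215), (395,230), (387,370) and (198,356). The post is at (238,248), the stop at (353,248) and the roller and housing at (375,272). The rail runs from (358,335) to its V at (262,262), almost pointing at the post. The scene view agrees. Next is a coarse fit, then a closer look from the wrist.

```bash
cat > b.py <<'E'
from h import *
from scipy.spatial.transform import Rotation as R
c=camera_info("top"); 
co=back(c,[[212,215],[395,230],[387,370],[198,356]],12.); print(co.round(1))
m=co.mean(0); e=(co[0]-co[3])+(co[1]-co[2]); print("jig",m, "yaw",np.degrees(np.arctan2(e[1],e[0])))
rl=back(c,[[358,335],[270,265]],40.);d=rl[1]-rl[0];print(rl,np.linalg.norm(d))
dy=np.degrees(np.arctan2(d[1],d[0])); print("rail y dir",dy)
mid=rl.mean(0)
# tool down, tool y perpendicular to rail
best=None
for k in (0,180):
    a=np.radians(dy-90+k) # direction of tool y... tool x along rail
    x=np.array([np.cos(np.radians(dy+k)),np.sin(np.radians(dy+k)),0]); z=np.array([0,0,-1.]); y=np.cross(z,x)
    rv=R.from_matrix(np.c_[x,y,z]).as_rotvec()
    for h in (420,350,300):
        q=ik([mid[0],mid[1],h],rv); print(k,h,None if q is None else q.round(2))
E
python3 b.py
```

```text
[[ 651.   236.8   12. ]
 [ 628.7 -159.7   12. ]
 [ 331.9 -144.6   12. ]
 [ 351.7  252.1   12. ]]
jig [490.79762273  46.14583456  12.        ] yaw -2.9226339530451946
[[404.92874226 -79.60134828  40.        ]
 [544.36375956 105.98381883  40.        ]] 232.12922758582397
rail y dir 53.08149874488807
0 420 [-0.07  0.08  1.57 -0.    1.5   0.57]
0 350 [-0.07  0.12  1.69 -0.    1.34  0.57]
0 300 [-0.07  0.16  1.77 -0.    1.22  0.57]
180 420 [-0.07  0.08  1.57  0.    1.5  -2.57]
180 350 [-0.07  0.12  1.69  0.    1.34 -2.57]
180 300 [-0.07  0.16  1.77  0.    1.22 -2.57]
```

```bash
cat > c.py <<'E'
from h import *
from scipy.spatial.transform import Rotation as R
def rv(deg):
    a=np.radians(deg);x=np.array([np.cos(a),np.sin(a),0]);z=np.array([0,0,-1.])
    return R.from_matrix(np.c_[x,np.cross(z,x),z]).as_rotvec()
move_pose([500,35,400],rv(53))
pause(.3)
c=camera_info("wrist"); im=read_camera("wrist"); save("w1",im)
np.save("w1E.npy",c["extrinsics"]); print(c, state()["clock"],state()["tool_pos"],state()["ft_force"])
for q in ["jig","post","stop","catch","roller_axis","rail"]:
    for d in find_in("wrist",q)[:2]: print(q,round(d["conf"],2),toworld(c,d["at"]).round(1))
    s=silhouettes("wrist",q)
    if s:
        np.save("w1_"+q+".npy",s[0]["pixels"]); print(s[0]["conf"],s[0]["pixels"].sum())
E
python3 c.py
```

```text
{'fx': 389.40120924315585, 'fy': 389.40120924315585, 'cx': 323.1184951647772, 'cy': 242.18521003501374, 'extrinsics': array([[ 7.98346829e-01, -6.02197456e-01, -7.51518291e-04,
        -3.77699019e+02],
       [ 5.75083211e-01,  7.62769928e-01, -2.95738630e-01,
        -2.29642484e+02],
       [ 1.78666286e-01,  2.35669812e-01,  9.55268600e-01,
        -6.24239659e+02],
       [ 0.00000000e+00,  0.00000000e+00,  0.00000000e+00,
         1.00000000e+00]])} 3.7917 [500.02133228  34.84091147 399.94316822] [ 1.30800223 -0.27846541  0.24711901]
jig 0.74 [504.1  78.4  12. ]
0.83 64839
0.59 352
stop 0.58 [586.8 -66.8  42.9]
stop 0.23 [579.8 177.5  11.3]
0.62 353
catch 0.65 [535.6 -98.5  49.5]
catch 0.37 [487.1  28.7  34.4]
0.55 960
roller_axis 0.97 [536.4 -95.3  49.4]
0.58 985
rail 0.7 [486.6  28.9  35.6]
0.57 4404
```

View pics/w1.png

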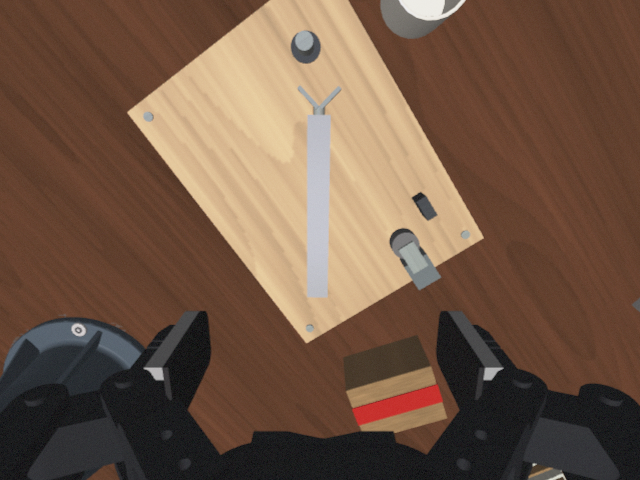

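Wrist picture: rail from its plain end (318,297) to the yoke (319,105), post top at (305,40) with a dark base at (306,48), stop at (424,206), roller at (404,242), housing at (420,268). The rail's extended axis passes just right of the post. I'll turn these into poses.

```bash
cat > d.py <<'E'
from h import *
c=camera_info("wrist"); 
m=np.load("w1_rail.npy"); ys,xs=np.nonzero(m); print("rail px",xs.min(),xs.max(),ys.min(),ys.max())
for r in (105,110,118,130,200,280,292,296): 
    x=np.nonzero(m[r])[0]; print(r,x.min() if len(x) else None,x.max() if len(x) else None)
rl=back(c,[[317.8,297],[318.9,115]],40.); d=rl[1]-rl[0]; print(rl.round(1),np.linalg.norm(d),np.degrees(np.arctan2(d[1],d[0])))
print("post top",back(c,[305,40],52.).round(1))
m=np.load("w1_post.npy"); ys,xs=np.nonzero(m); print("post px",xs.min(),xs.max(),ys.min(),ys.max())
co=back(c,[[128,112],[306,343],[483,238]],12.); print(co.round(1))
e=co[0]-co[1]; print(np.linalg.norm(e),"jig yaw",np.degrees(np.arctan2(e[1],e[0]))-90); e=co[2]-co[1]; print(np.linalg.norm(e),np.degrees(np.arctan2(e[1],e[0])))
print("jig c",(co[0]+co[2])/2)
im=read_camera("wrist")
cr=cv2.resize(im[20:310,270:470],None,fx=2.0,fy=2.0,interpolation=cv2.INTER_CUBIC); save("w1c",cr)
E
python3 d.py
```

```text
rail px 298 340 87 297
105 313 328
110 314 325
118 308 330
130 308 330
200 308 329
280 307 327
292 307 328
296 307 327
[[400.6 -83.9  40. ]
 [545.4 104.4  40. ]] 237.4295159692905 52.44997891329033
post top [[580.6 176.   52. ]]
post px 413 436 193 219
[[ 355.8  252.3   12. ]
 [ 332.2 -143.9   12. ]
 [ 628.8 -160.5   12. ]]
396.8828844447768 jig yaw -3.404825727765342
297.11600518833967 -3.196057809460276
jig c [492.30239057  45.91288685  12.        ]
```

View pics/w1c.png

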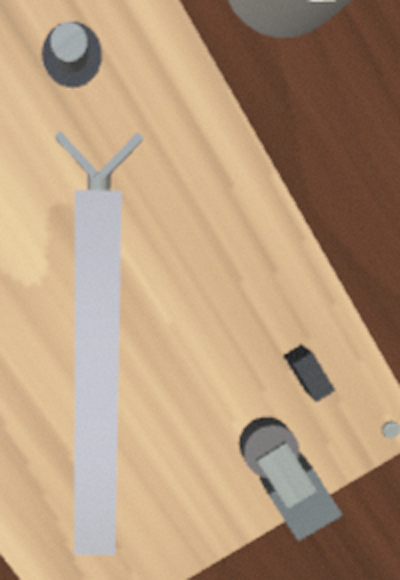

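Post is at about (580,175.5) and jig yaw about -3.3°. The rail's yaw direction is 52.5°, with its origin at about (473.7,11.2). I'll grasp at rail y = -60.

```bash
cat >> h.py <<'E'
from scipy.spatial.transform import Rotation as R
def rv(deg):
    a=np.radians(deg);x=np.array([np.cos(a),np.sin(a),0]);z=np.array([0,0,-1.])
    return R.from_matrix(np.c_[x,np.cross(z,x),z]).as_rotvec()
def u(deg): return np.array([np.cos(np.radians(deg)),np.sin(np.radians(deg)),0])
def yaw():
    x=R.from_rotvec(state()["orientation"]).as_matrix()[:,0]; return np.degrees(np.arctan2(x[1],x[0]))
def ft(n=4,dt=.01):
    a=[]
    for _ in range(n):
        s=state(); a.append(np.r_[s["ft_force"],s["moment"]]); pause(dt)
    return np.mean(a,0)
E
cat > e.py <<'E'
from h import *
o=np.array([473.7,11.2,0]); g=o-60*u(52.45)
move_pose(g+[0,0,110],rv(52.45)); print(ft())
servo_line(g+[0,0,30],v=80); pause(.2)
f=[ft(1) for _ in range(12)]; print("bias",np.mean(f,0).round(2),"sd",np.std(f,0).round(2)); np.save("bias.npy",np.mean(f,0))
gripper_close(80); pause(.2); s=state()
print("after",ft(8).round(2),s["grip_width"],s["tool_pos"],yaw(),s["clock"])
c=camera_info("wrist"); im=read_camera("wrist"); save("w2",im)
E
python3 e.py
```

```text
[ 0.02916402  0.42519882  0.01537424  0.03315098 -0.0331902  -0.01462967]
bias [ 0.21  0.07  0.03 -0.    0.01 -0.01] sd [0.53 0.68 0.42 0.03 0.04 0.03]
after [-1.35 -0.27  5.68  0.04  0.28  0.04] 26.60380382037664 [437.23636782 -36.39011248  30.27060987] 52.45337268265857 7.8583
```

View pics/w2.png

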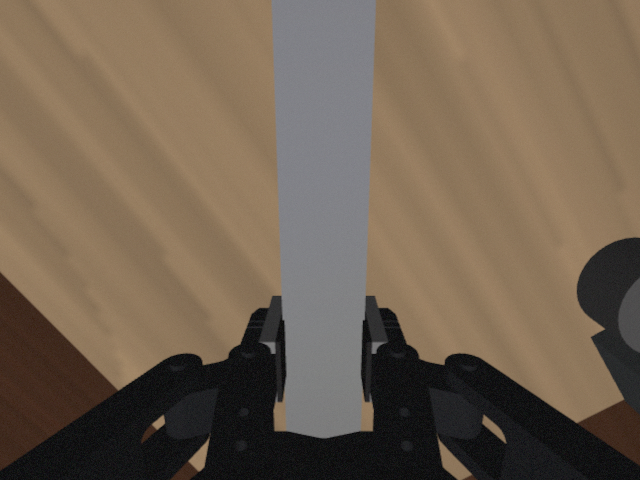

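The picture shows the rail held squarely between the pads, which grip at (275..370, 350). It is pressed onto the board with about 5.7 N, so I'll ease that off, then slide over and feel for the post.

```bash
cat > f.py <<'E'
from h import *
import json
b=np.load("bias.npy"); P=np.array([580,175.5,0]); th=52.45; U=u(th)
s=state(); z=30.0; xy=np.array([437.2,-36.6,0])
for _ in range(6):
    fz=(ft(6)-b)[2]
    if fz<2.5: break
    z+=.1; servo_line(xy+[0,0,z],v=20)
print("z",z,fz)
p=P-216*U; 
servo_line([p[0],p[1],z],v=60); f=ft(6)-b; print("216",f.round(2),"ax",-(f[:3]@U),state()["tool_pos"])
d=216; servo_line(np.r_[(P-208*U)[:2],z],v=40); d=208.; log=[]
while d>195:
    d-=.25; servo_line(np.r_[(P-d*U)[:2],z],v=15); f=ft(3,.008)-b; a=-(f[:3]@U); log.append((round(d,2),round(a,1),round(f[2],1),round(f[5],2)))
    if len(log)>4 and a>np.median([l[1] for l in log[:-1]])+4.0: break
    if a>12: break
print(log)
pause(.2); f=ft(8)-b; V=np.array([-U[1],U[0],0]); print("hold",f.round(2),"ax",-(f[:3]@U),"lat",f[:3]@V,state()["tool_pos"],state()["clock"])
json.dump(dict(d=d,z=z,th=th),open("st.json","w"))
save("w3",read_camera("wrist")); save("t3",read_camera("top")[190:390,180:420])
E
python3 f.py
```

```text
z 30.400000000000006 -0.8177640514520895
216 [-0.47  0.74 -1.91  0.12  0.04  0.08] ax -0.297676723543408 [448.29853322   4.1379399   30.39861604]
[(207.75, np.float64(-0.5), np.float64(-2.0), np.float64(0.0)), (207.5, np.float64(1.6), np.float64(-1.6), np.float64(-0.05)), (207.25, np.float64(1.1), np.float64(-1.5), np.float64(0.02)), (207.0, np.float64(0.3), np.float64(-1.8), np.float64(0.04)), (206.75, np.float64(0.7), np.float64(-2.2), np.float64(0.02)), (206.5, np.float64(1.1), np.float64(-1.1), np.float64(0.03)), (206.25, np.float64(0.0), np.float64(-1.9), np.float64(0.06)), (206.0, np.float64(1.1), np.float64(-1.2), np.float64(0.06)), (205.75, np.float64(0.5), np.float64(-1.6), np.float64(0.07)), (205.5, np.float64(0.5), np.float64(-2.0), np.float64(0.02)), (205.25, np.float64(0.3), np.float64(-1.3), np.float64(0.03)), (205.0, np.float64(0.3), np.float64(-1.5), np.float64(0.03)), (204.75, np.float64(0.4), np.float64(-1.8), np.float64(0.0)), (204.5, np.float64(0.5), np.float64(-1.9), np.float64(0.05)), (204.25, np.float64(0.3), np.float64(-2.0), np.float64(0.04)), (204.0, np.float64(0.2), np.float64(-1.6), np.float64(0.05)), (203.75, np.float64(0.8), np.float64(-1.4), np.float64(0.05)), (203.5, np.float64(0.9), np.float64(-2.1), np.float64(0.04)), (203.25, np.float64(-0.0), np.float64(-2.5), np.float64(0.03)), (203.0, np.float64(0.4), np.float64(-1.6), np.float64(0.01)), (202.75, np.float64(0.7), np.float64(-1.4), np.float64(0.02)), (202.5, np.float64(0.7), np.float64(-2.0), np.float64(0.01)), (202.25, np.float64(3.1), np.float64(-1.3), np.float64(0.05)), (202.0, np.float64(5.3), np.float64(-1.8), np.float64(0.07))]
hold [-3.7  -3.89 -1.36 -0.64  0.51  0.11] ax 5.34171275114775 lat 0.5609834039467858 [456.70587464  15.31039972  30.34054736] 17.35
```

Contact at d = 202, with almost no sideways force, so the post is centred in the V. I'll lower slightly so the rail rests fully on the board, press to 8 N, then swing with force feedback as far as the roller.

```bash
cat > sw.py <<'E'
from h import *
import json
b=np.load("bias.npy"); S=json.load(open("st.json")); P=np.array(S.get("P",[580,175.5,0])); d,z,th=S["d"],S["z"],S["th"]
D=S.get("D",0.)
def meas(n=4):
    f=ft(n,.006)-b; U=u(th);V=np.array([-U[1],U[0],0]); return -(f[:3]@U),f[:3]@V,f[2],f[5]
def go(v=40): servo_line(np.r_[(P-d*u(th))[:2],z],rv(th),v=v)
def adm(a,tgt):
    global d
    d-=np.clip((tgt-a)/10*.6,-.35,.3)
def store(): json.dump(dict(d=d,z=z,th=th,P=list(P),D=D),open("st.json","w"))
def row(*x): print(*[f"{i:.2f}" for i in x])
E
cat > g.py <<'E'
import sw; from sw import *
sw.z=30.2; sw.go(20)
for _ in range(4):
    m=meas(); row(*m); adm(m[0],8); sw.go(20)
row(*meas(8)); 
while sw.th<71:
    sw.th+=1.5; sw.go(35); a,l,fz,mz=meas(); pl=(mz-.06*l)/.142
    row(sw.th,sw.d,a,l,fz,mz,pl,*sw.P[:2])
    if a>14 or abs(l)>15: break
    adm(a,8); V=u(sw.th+90)
    if abs(pl)>1.5: sw.P=sw.P+.3*np.clip(pl/3,-1,1)*V
store(); print(state()["clock"]); save("w4",read_camera("wrist")); save("t4",cv2.resize(read_camera("top")[190:390,180:420],None,fx=2.5,fy=2.5))
E
python3 g.py
```

```text
6.29 1.00 1.85 0.12
7.02 0.82 2.24 0.11
7.20 0.84 2.25 0.12
7.52 0.75 2.83 0.13
7.86 0.60 2.55 0.12
53.95 201.76 5.30 0.15 1.52 0.44 3.00 580.00 175.50
55.45 201.60 7.27 -0.08 2.13 0.31 2.24 579.76 175.68
56.95 201.56 7.89 -0.50 1.99 0.24 1.89 579.57 175.80
58.45 201.55 7.24 -1.06 1.45 0.16 1.61 579.41 175.91
59.95 201.50 8.08 -1.09 1.29 0.10 1.18 579.28 175.99
61.45 201.51 8.61 -0.88 1.00 0.10 1.06 579.28 175.99
62.95 201.54 7.98 -0.50 1.11 0.11 0.96 579.28 175.99
64.45 201.54 7.57 -1.01 0.92 0.08 1.00 579.28 175.99
65.95 201.52 7.87 -0.92 0.98 0.12 1.24 579.28 175.99
67.45 201.51 8.29 -0.55 0.12 0.08 0.79 579.28 175.99
68.95 201.53 7.76 -0.61 0.47 0.07 0.75 579.28 175.99
70.45 201.51 7.76 -0.51 0.52 0.12 1.03 579.28 175.99
71.95 201.50 7.75 -0.24 0.23 0.08 0.67 579.28 175.99
23.2083
```

View pics/t4.png

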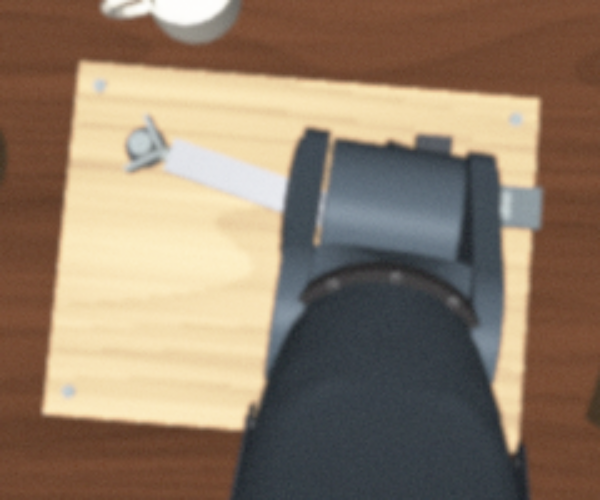

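The picture shows the post at (143,145), well in the V. Forces are steady at 7.8 N, so I'll continue past the roller with finer steps and a 7.5 N target.

```bash
cat > k.py <<'E'
import sw; from sw import *
sw.z=30.15; pk=0; mn=99; st=""
while sw.th<88.6:
    sw.th+= .7 if sw.th<84.3 else .15
    sw.go(30); a,l,fz,mz=meas(4); pl=(mz+.06*l+.06)/.262
    row(sw.th,sw.d,a,l,fz,mz,pl)
    pk=max(pk,l)
    if sw.th>84.3: mn=min(mn,l)
    if a>13 or abs(l)>17: st="limit"; break
    if sw.th>84.3 and l>mn+4.5: st="stop contact?"; break
    adm(a,7.5)
    if abs(pl)>2 and sw.th<84: sw.P=sw.P+.2*np.clip(pl/3,-1,1)*u(sw.th+90)
store(); print(st,pk,mn,sw.P,state()["clock"],state()["tool_pos"],yaw()); row(*meas(8))
E
python3 k.py
```

```text
72.65 201.48 8.13 0.36 1.03 0.08 0.62
73.35 201.52 7.65 0.32 0.93 0.10 0.68
74.05 201.53 7.48 -0.01 0.65 0.11 0.63
74.75 201.53 7.13 -0.32 0.38 0.12 0.60
75.45 201.51 7.43 4.86 5.41 -0.30 0.18
76.15 201.50 7.26 6.65 6.93 -0.44 0.08
76.85 201.49 7.21 5.58 5.92 -0.34 0.23
77.55 201.47 7.20 3.58 3.37 -0.17 0.40
78.25 201.45 7.51 1.53 1.70 -0.01 0.55
78.95 201.45 7.27 0.06 0.08 0.11 0.67
79.65 201.44 7.45 0.27 0.66 0.13 0.79
80.35 201.44 7.29 0.33 0.58 0.09 0.64
81.05 201.42 7.27 0.59 0.79 0.09 0.71
81.75 201.41 7.96 0.70 0.78 0.11 0.80
82.45 201.44 7.57 0.98 0.60 0.11 0.87
83.15 201.44 6.64 0.55 0.55 0.07 0.60
83.85 201.39 7.55 0.82 0.93 0.06 0.63
84.55 201.39 7.08 -0.39 0.30 0.13 0.63
84.70 201.37 7.37 0.41 0.23 0.13 0.81
84.85 201.36 7.58 0.30 -0.24 0.16 0.90
85.00 201.36 7.74 -0.60 -0.13 0.20 0.86
85.15 201.38 7.33 -0.23 -0.43 0.20 0.93
85.30 201.37 7.26 -0.59 -0.69 0.25 1.04
85.45 201.35 7.03 -1.31 -1.10 0.27 0.95
85.60 201.33 7.69 -1.80 -1.21 0.31 1.02
85.75 201.34 7.18 -1.94 -1.38 0.33 1.03
85.90 201.32 7.14 -1.79 -1.65 0.38 1.25
86.05 201.30 7.56 -2.87 -1.89 0.42 1.18
86.20 201.30 7.07 -2.81 -2.29 0.47 1.38
86.35 201.27 7.62 -3.45 -1.85 0.44 1.13
86.50 201.28 7.23 -3.29 -2.08 0.51 1.43
86.65 201.26 7.69 -2.33 -0.95 0.41 1.25
86.80 201.28 7.83 0.50 1.09 0.14 0.87
86.95 201.30 7.61 3.33 4.25 -0.09 0.63
stop contact? 6.650370111455774 -3.4543265818041373 [579.27754288 175.99077536   0.        ] 32.9417 [568.93032929 -25.63370231  30.51306268] 86.90191554993216
7.89 3.16 3.63 -0.11
```

The roller was passed at 76° and snapped in from about 85°. The stop was felt at 86.7° with a gentle load. Now release, lift and check.

```bash
cat > l.py <<'E'
from h import *
let_go(); pause(.2); p=state()["tool_pos"].copy()
b=np.load("bias.npy"); print((ft(6)-b).round(2))
servo_line([p[0],p[1],140],v=100); servo_line([520,35,390],rv(86.9),v=250); pause(.2)
c=camera_info("wrist"); im=read_camera("wrist"); save("w5",im)
print(state()["clock"],yaw(),state()["tool_pos"])
for q in ["stop","catch","roller_axis","rail","post"]:
    for d in find_in("wrist",q)[:1]: print(q,round(d["conf"],2),toworld(c,d["at"]).round(1))
g=np.load("bias.npy"); np.savez("c5.npz",**{k:c[k] for k in c})
J=np.array([491.7,46,0]); a=np.radians(-3.2)
def jw(x,y,z): return J+[x*np.cos(a)-y*np.sin(a),x*np.sin(a)+y*np.cos(a),z]
for n,q in dict(post=(80,135,52),tipL=(66,-126,40),tipR=(94,-126,40),endL=(66,112,40),stop=(94,-109,42),roller=(53,-138,44)).items(): print(n,proj(c,jw(*q)).round(1))
E
python3 l.py
```

```text
[-0.34 -0.28 -0.31 -0.   -0.01  0.01]
36.5667 86.88316072277178 [519.96950959  34.8320394  389.3035501 ]
stop 0.51 [589.4 -65.8  44. ]
catch 0.87 [535.4 -98.9  48. ]
roller_axis 0.87 [538.1 -97.4  50.3]
rail 0.97 [570.9  55.8  34.7]
post 0.97 [579.1 178.2  49.2]
post [[371.5  55.2]]
tipL [[352.2 274.3]]
tipR [[373.5 274.4]]
endL [[357.1  79.2]]
stop [[374.2 262.7]]
roller [[342.3 283.9]]
```

View pics/w5.png

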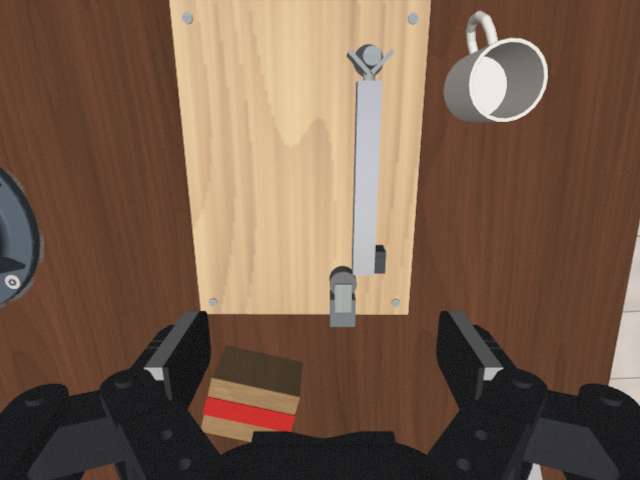

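The picture matches the predicted home pose to about a pixel. The rail's plain end is at (353..374, 275) and flush against the stop at (379,258). The roller at (342,280) sits behind its corner, and the post at (371,56) is in the V. The bystanders are untouched.

```bash
python3 -c "
from h import *
pause(.3); print(ft(4),state()['clock']); hand_in()"
```

```text
[ 0.26035469 -0.01673496 -0.35210982  0.00627772 -0.01710239 -0.02395865] 37.15
the job is handed in; nothing more can be done
```

The rail is home and I handed the job in at 37 s, within the 70 s limit. It lies flat against the stop with the roller snapped in behind it, and the robot is clear of everything.

- **Seating on the post:** I gripped the rail at y = -60 mm, slid it over flat on the board and felt the V seat on the post while the rail was still about 34° askew.
- **Swing:** I kept about 7–8.6 N axial push through the swing, apart from one 5.3 N reading at the first step. The sideways force peaked at 6.7 N as the rail passed the roller. It reversed as the roller snapped in, and the stop contact came at the expected angle with an estimated 6–7 N on the stop.
- **Release:** I then let go and lifted away.

**Last checks:** In the final wrist picture the rail, stop, roller and post sit within about a pixel of the predicted home pose. The mug and carton were where they started. The tape roll was out of that picture, but the arm never went near it. The wrist force reads about zero.

**Not checked or off:**
- The catch travel could only be judged from the picture and the force reversal.
- During the slide to the post the wrist carried about 2 N of the rail's weight. I corrected that before the swing. A similar 2 N upward pull appeared briefly as the roller snapped in.

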